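Hold the long glass cell in the photometer's light path

TASK

Take the longest of the three glass cells out of the rack, gripping it only by its two frosted side faces so that the fingers never touch its clear end windows. Hold it upright in the open light path of the photometer, centred between the two lenses at their height, with its clear windows squarely facing the lenses; do not touch the photometer with the robot or the cell, and leave the other cells and the loupe where they are. Finish while still holding the cell still in the light path: do not set it down or let go.

Things in the scene. Friction and masses are not known exactly. Their poses are not given: they have to be found in the camera images.
- long_cell: The cell to take: an upright glass block 20 x 40 x 60 mm (x, y, z), 110 g nominal, the longest of the three. Origin at the centre of its underside, z up. Its two broad faces at x = +-10 mm are frosted white and are where to grip (20 mm apart); its light axis is y, with a clear end window at each end (y = +-20 mm). It starts upright in one of the three rack pockets, with 2 mm play all round.
- cell_mid (a point): The middle of the long cell, 30 mm above its underside, on its light axis.
- window_a: Clear window, a plate 16 x 2 x 54 mm (x, y, z) forming the +y end of the long cell and fixed to it; its outer face is at y = +20 mm of the cell. Not to be touched by the fingers. Its origin and axes are those of the long cell (centre of the cell's underside).
- window_b: The same clear window at the -y end of the long cell; outer face at y = -20 mm. Not to be touched. Its origin and axes are those of the long cell.
- middle_cell: A like glass cell, 20 x 26 x 60 mm, 70 g, in another pocket; origin at the centre of its underside. Leave it.
- short_cell: A like glass cell, 20 x 15 x 60 mm, 45 g, in another pocket; origin at the centre of its underside. Leave it.
- rack: Fixed grey block 60 x 216 x 24 mm (x, y, z), origin at the centre of its underside, z up. Three equal pockets in its top, 24 x 44 mm and 18 mm deep, at y = -68, 0 and +68 mm, long side along y; the pocket floor is 6 mm above the origin, so a cell stands 42 mm out of the rack. Which cell is in which pocket varies.
- yoke: The photometer's fixed U-shaped yoke, open to -x and above. Origin midway between the two lenses, at their height (95 to 135 mm over the bench, varies); z up, the beam runs along y. Lens barrels end at y = +-55 mm (gap 110 mm); behind them black heads 50 x 28 x 50 mm at y = +-81 mm, tops 25 mm above the origin. Arms at y = +-92 mm run to a cross bar at x = 112 to 132 mm. Below is bare bench.
- stand: The photometer's fixed foot and column. Origin on the bench straight below the middle of the light path, axes as the yoke's; the foot 110 x 140 x 14 mm is at x = 150 mm, with an upright column of 18 mm diameter there, 184 mm high.
- gooseneck_lamp: Fixed desk lamp, an obstacle to the raised wrist: its head hangs over the bench between rack and photometer, about 0.5 m up, its near tip at x = -120, y = +290, z = 540 mm from this origin (axes as the world's, on the bench); neck and base lie farther from the robot. When crossing the middle, keep the hand on the robot's side of it.
- loupe: Black loupe lying on the bench in front, 42 x 66 x 24 mm, origin at the centre of its underside. Leave it.
Not all that is in view belongs to the job. What is shaped like the long_cell but brown is not meant.

How it is judged:
On the way:
1. the long cell is lifted clear of the rack, held by the fingers (z of long_cell in the frame of rack above 0.03 m and contact force between the fingers and long_cell above 1 N and contact force between long_cell and rack below 0.1 N), for 0.2 s.
At the end, for the whole second after the job is handed in: The fingers hold the long cell, still, nothing else carrying it, its middle within 6 mm sideways, 10 mm in height, 15 mm along the beam of the light path's middle, upright and on the beam's axis within 0.13 rad; other cells within 15 mm, loupe within 30 mm of their starts (x of cell_mid in the frame of yoke between -0.006 and 0.006 m and y of cell_mid in the frame of yoke between -0.015 and 0.015 m and z of cell_mid in the frame of yoke between -0.01 and 0.01 m and angle between long_cell's own z axis and vertical below 0.13 rad and angle between the y axis of long_cell and the y axis of yoke, either way round below 0.13 rad and contact force between the fingers and long_cell above 1 N and contact force between long_cell and yoke below 0.1 N and height (world z) of long_cell above 0.04 m and linear speed of long_cell below 0.02 m/s and distance of each of middle_cell, short_cell from where it was at the start of the episode below 0.015 m and distance of loupe from where it was at the start of the episode below 0.03 m); the arm keeps its last pose, push and grip.
It fails at once if the fingers touch a clear window of the long cell (contact force between the fingers and window_a above 0.5 N or contact force between the fingers and window_b above 0.5 N).
It fails at once if the robot or the cell touches the photometer (contact force between any of the fingers, the arm, long_cell and yoke above 1 N or contact force between any of the fingers, the arm, long_cell and stand above 1 N).
It fails at once if another cell (15 mm) or the loupe (30 mm) is displaced (not (distance of middle_cell from where it was at the start of the episode below 0.015 m) or not (distance of short_cell from where it was at the start of the episode below 0.015 m) or not (distance of loupe from where it was at the start of the episode below 0.03 m)).
It also fails if it takes over 42 s, if anything falls off the work surface, if the arm or the gripper's body presses on something with over 40 N, if the wrist force passes 120 N, or if a joint passes its speed limit or range.

ROBOT

A 7-joint arm with a two-finger parallel gripper is mounted at the origin on a cart in front of the work surface, level with it; the furniture and walls round the work are solid. World frame = base frame: x ahead of the robot, y to its left, z up, the work surface at z = 0. Lengths are in m, angles in rad, forces in N, time in s.
With the tool pointing down it reaches from about 0.425 to 0.875 m from the base axis. Payload 4.7 kg.
Tool frame: the origin (TCP) lies between the finger pads; the fingertips stand 14 mm ahead of it and the grasp point (between the pads) lies 5 mm behind it; z points along the fingers, y is the line along which they close (so a half turn about z gives the same grasp; the last joint's range is limited). The gripper opens to 87 mm and grips with 3 to 60 N. Pads are 19 mm wide; open, the fingers measure 117 mm over their backs; the gripper's body (75 mm by 190 mm) begins 51 mm behind the grasp point.
Start: joints at [-1.224, 0.321, -0.07, 1.45, 0.023, 1.371, -0.057], TCP at [0.212, 0.614, 0.237] pointing down, gripper open.
Joint ranges: [-2.86, 2.86], [-0.3, 2.09], [-1.38, 1.24], [0.06, 2.45], [-1.56, 4.7], [0.09, 2.05], [-2.69, 2.69]. Speed limits (rad/s): [2.57, 2.57, 3.14, 3.14, 3.14, 3.14, 3.14].

INTERFACE

Orientations are given as a rotation vector (axis times angle).
In Python, from bench import get_state, get_image, camera_params, close_job gives the robot as it stands. The module is installed in compiled form; this text tells all that it offers.
- The arm moves only by the tool arm_command, never from a script. Its argument "motion" is a list of rows, each a list of 5 numbers: the finger opening in mm, from 0 to 87, then the shift along the tool's x, y, z in mm, then the turn about the tool's z in degrees. In form: [[gripper, x, y, z, spin], ...]. A call has 1 to 5 rows; each row is the pose to reach, as a shift and turn from the pose commanded when the call began, along the tool's axes at that moment; what a row does not reach only later rows make up. A row lasts 1/12 s, in which the tool goes at most 41.7 mm and 7.16 degrees, less where a joint would pass 70% of its speed; a pose out of reach is approached as far as the arm can. A call with a gripper value outside its range is refused whole. The fingers move at their own pace and stop on an object; "newtons" is the grip in N (left out, the last holds). Time passes only in rows, so rows that repeat a pose let the fingers close. It gives the time, the measured TCP pose, the force, the opening and the grip force at its end, in the units of the state.
- get_state(): the state, without advancing time (a new reading comes with each control period).
- get_image(name): name is "side" or "top" or "wrist"; returns (picture, depth): 420x560x3 uint8, red, green, blue; 420x560 float32, m along the optical axis (not along the pixel's ray), 0 where there is no reading.
- camera_params(name): a dict with "intrinsics" (3x3 intrinsics, pixels), "extrinsics" (4x4, takes a point from camera to world coordinates). Camera axes: x right, y down, z forward; pixel columns grow to the right and rows downward; lengths in m; the calibration is good to about 2 mm. A picture is of the moment at which its call begins: read the wrist's pose just before it. camera_params takes no time and is no camera call; for the wrist camera it gives the pose at the moment of the call.
- close_job(): hands the job in; it is judged then, once.
The state is a dict: "time": time; "joint_positions": joint angles; "qd": joint speeds; "joint_torque": joint torques, N m; "position": TCP position; "tool_rot": TCP orientation; "ft_force": force on the tool from outside, world axes, zero at the start; "torque": the same for the moment, N m; "grip_width": opening from 0.0 (shut) to 1.0 (fully open); "grip_force": force on a finger pad.
Only numpy, scipy, OpenCV 4.12 (cv2) and the standard library are available. Lean on these libraries where they do the work, as an engineer would, in place of code of your own. Each camera call takes 0.05 s, during which the arm holds its last target. There are 200 camera calls.

## Working session

There is one attempt and no reset: what is moved stays moved. The work goes in short steps, Python scripts to look and compute and a tool call to move; the robot and the scene stay as the last step left them, time stands still between calls to the robot, and variables do not carry over. Pictures are saved under pics/ and viewed, at most 10 in all, crops included, and the job is handed in when it is done.

Besides the shell and the picture viewer there is one more tool, called after "Request:" as a command line: name --pt "numbers of a row" for each row, then --argument value for the rest. arm_command: Moves the arm, as the interface text tells. Its arguments: {"type":"object","properties":{"motion":{"type":"array"},"newtons":{"type":"number"}},"required":["motion"]}

```bash
mkdir -p pics; cat > h.py <<'E'
import numpy as np,cv2
from bench import *
from scipy.spatial.transform import Rotation as R
def grab(n):
    p=camera_params(n); im,d=get_image(n); return im,d,np.array(p["intrinsics"]),np.array(p["extrinsics"])
def world(d,K,T):
    v,u=np.indices(d.shape); c=np.stack([(u-K[0,2])/K[0,0]*d,(v-K[1,2])/K[1,1]*d,d],-1)
    w=c@T[:3,:3].T+T[:3,3]; w[d<=0]=np.nan; return w
E
python3 - <<'E'
from h import *
for n in("top","side"):
    im,d,K,T=grab(n); cv2.imwrite(f"pics/{n}0.png",im[...,::-1]); np.savez(f"{n}0.npz",im=im,d=d,K=K,T=T); print(n,K[0,0],T.round(3).tolist())
s=get_state();print(s["time"],s["position"],R.from_rotvec(s["tool_rot"]).as_matrix().round(3))
E
```

```text
top 431.01620433119507 [[-0.023, -0.993, 0.117, 0.469], [-0.999, 0.026, 0.027, -0.044], [-0.03, -0.116, -0.993, 1.063], [0.0, 0.0, 0.0, 1.0]]
side 531.4640374982337 [[1.0, -0.009, -0.028, 0.595], [0.019, -0.533, 0.846, -1.092], [-0.023, -0.846, -0.533, 0.787], [0.0, 0.0, 0.0, 1.0]]
0.1 [0.2122856  0.61385069 0.23557905] [[-0.945  0.327 -0.   ]
 [ 0.327  0.945 -0.002]
 [-0.    -0.002 -1.   ]]
```

View pics/top0.png

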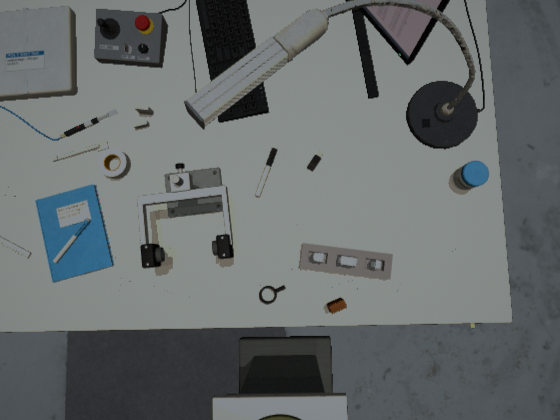

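View pics/side0.png

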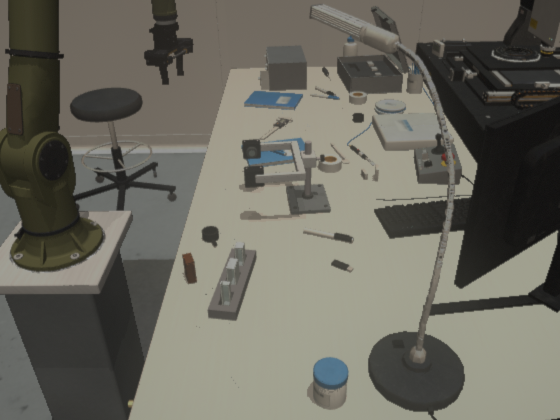

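The top view shows the rack at about (346,261) with three cells. The yoke heads are at (152,255) and (223,247), the loupe at (270,295), and the brown decoy at (335,305). Next I'll measure.

```bash
python3 - <<'E'
from h import *
z=np.load("top0.npz"); w=world(z["d"],z["K"],z["T"]); im=z["im"]
def rect(name,sl,lo,hi,px=True):
    m=np.zeros(w.shape[:2],bool); m[sl]=True; m&=(w[...,2]>lo)&(w[...,2]<hi)
    n,l,st,c=cv2.connectedComponentsWithStats(m.astype(np.uint8))
    for i in range(1,n):
        if st[i,4]<12: continue
        p=w[l==i]; r=cv2.minAreaRect((p[:,:2]*1000).astype(np.float32))
        print(name,st[i,4],c[i].round(0),np.round(r[0]),np.round(r[1]),round(r[2],1),"z",p[:,2].mean().round(4))
rack=np.s_[235:290,290:405]
rect("rack",rack,.012,.035); rect("cells",rack,.045,.09)
y=np.s_[160:275,125:240]
rect("heads",np.s_[225:275,125:240],.09,.2); rect("yoke",y,.06,.2)
rect("loupe",np.s_[275:315,250:295],.008,.05)
a=cv2.resize(im[235:315,250:410][...,::-1],None,fx=4,fy=4,interpolation=cv2.INTER_CUBIC)
b=cv2.resize(im[155:275,120:250][...,::-1],None,fx=4,fy=4,interpolation=cv2.INTER_CUBIC)
o=np.zeros((320,640,3),np.uint8);cv2.imwrite("pics/crop1.png",a)
E
```

```text
rack 1775 [346. 261.] [ 464. -169.] [216.  60.] 81.5 z 0.0241
cells 97 [318. 257.] [ 474. -102.] [25. 18.] 88.6 z 0.0657
cells 158 [348. 261.] [ 464. -170.] [40. 20.] 80.4 z 0.0653
cells 69 [376. 264.] [ 455. -234.] [15. 18.] 89.8 z 0.0628
heads 663 [150. 250.] [508. 261.] [95. 41.] 9.9 z 0.1482
heads 515 [224. 244.] [511. 108.] [71. 42.] 0.3 z 0.1511
yoke 2915 [183. 216.] [577. 192.] [219. 197.] 5.6 z 0.1468
loupe 153 [270. 294.] [388.   9.] [61. 40.] 87.7 z 0.0206
```

View pics/crop1.png

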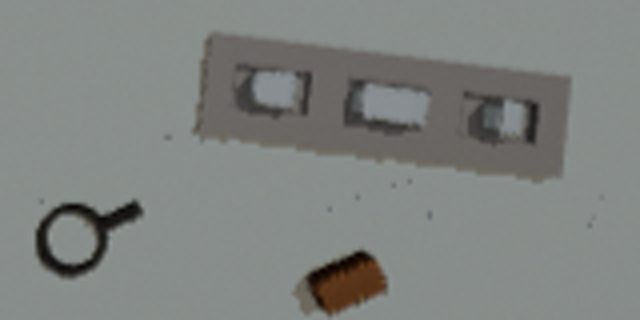

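The crop shows the long cell in the middle pocket (crop px 395,105), at about (464,-170) mm with its axis at 81.5°. Next I'll fit the yoke and locate the lamp tip.

```bash
python3 - <<'E'
from h import *
z=np.load("top0.npz"); w=world(z["d"],z["K"],z["T"]); im=z["im"]
Z=w[...,2]
print("zhist",np.histogram(Z[160:275,125:240],bins=np.arange(.06,.2,.005)))
for nm,c in(("L",np.s_[240:272,138:170]),("R",np.s_[232:262,210:240])):
    p=w[c][(Z[c]>.06)]; dark=im[c][Z[c]>.06].max(1)<70
    q=p[dark]; t=np.median(q[:,2]); q=q[abs(q[:,2]-np.percentile(q[:,2],80))<.006]
    r=cv2.minAreaRect((q[:,:2]*1000).astype(np.float32)); print(nm,len(q),np.round(r[0],1),np.round(r[1]),r[2],np.percentile(q[:,2],[10,50,90]).round(4))
# bar
c=np.s_[180:212,138:228]; p=w[c][(Z[c]>.06)&(Z[c]<.17)]
r=cv2.minAreaRect((p[:,:2]*1000).astype(np.float32)); print("bar",r,np.percentile(p[:,2],[10,50,90]))
l=w[(Z>.4)]; l=l[l[:,1]<.5]; i=np.argsort(l[:,0])[:30]; print("lamp",l[i].mean(0),l[:,0].min(),l[:,2].min())
v,u=np.where((Z>.3)&(Z<.7)); print(u.min(),v.max())
cv2.imwrite("pics/crop2.png",cv2.resize(im[155:275,120:250][...,::-1],None,fx=5,fy=5,interpolation=cv2.INTER_CUBIC))
c=np.s_[290:320,320:352]; p=w[c][Z[c]>.02]; print("brown",p.min(0),p.max(0))
E
```

```text
zhist (array([  0,   0,   0,   0,   0,   0,   0,   0,   0,   0,   5,  15,  41,
        98, 131, 148, 912, 751, 176, 504,  58,   5,   6,   9,  42,  14,
         0,   0]), array([0.06 , 0.065, 0.07 , 0.075, 0.08 , 0.085, 0.09 , 0.095, 0.1  ,
       0.105, 0.11 , 0.115, 0.12 , 0.125, 0.13 , 0.135, 0.14 , 0.145,
       0.15 , 0.155, 0.16 , 0.165, 0.17 , 0.175, 0.18 , 0.185, 0.19 ,
       0.195, 0.2  ]))
L 293 [485.4 263.6] [49. 28.] 6.082785606384277 [0.155  0.1575 0.1599]
R 298 [500.9 102.8] [50. 28.] 7.126552581787109 [0.1549 0.1575 0.1597]
bar ((615.2383422851562, 193.3736572265625), (197.31053161621094, 72.70662689208984), 88.44902801513672) [0.13828208 0.14448646 0.14875279]
lamp [0.63930656 0.06570892 0.54151872] 0.6375912723024879 0.40001949688875826
184 129
brown [ 0.34682577 -0.16133027  0.02043799] [ 0.37659189 -0.12028787  0.06584142]
```

View pics/crop2.png

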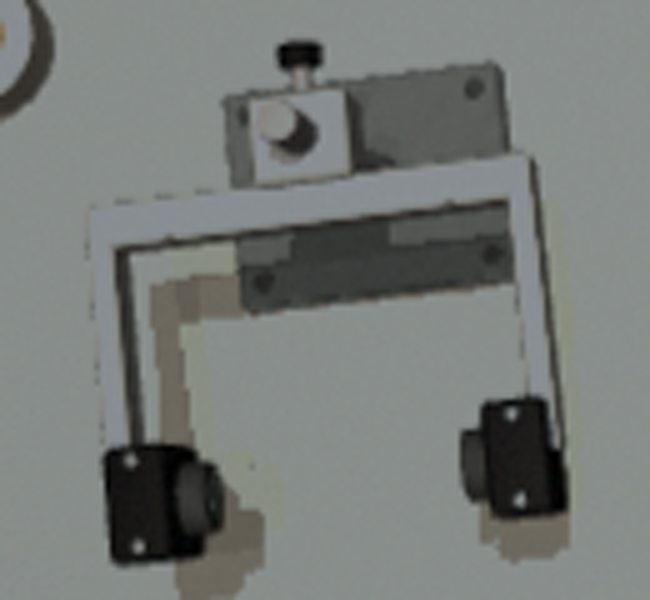

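Heads are 161.5 mm apart, against 162 expected. That puts the yoke centre at (493,183), height 132.5 mm, yaw about +5.7°. The lamp tip is at (0.64,0.07,0.54), so I'll cross at x≈0.45.

```bash
cat >> h.py <<'E'
def rel(pts,yang=None,s=None):
    # TCP targets (mm) -> shifts in current tool axes; spin so tool y lies at angle yang (deg, world)
    s=s or get_state(); M=R.from_rotvec(s["tool_rot"]).as_matrix(); p=np.array(s["position"])*1000
    for q in pts: print((M.T@(np.array(q)-p)).round(1))
    a=np.degrees(np.arctan2(M[1,1],M[0,1])); print("t",s["time"],"pos",p.round(1),"yang",a.round(1),"tilt",M[:,2].round(4))
    if yang is not None: print("spin",round((a-yang+180)%360-180,1))
E
python3 -c "
from h import *
rel([(300,490,240),(380,350,240)],-8.4)"
```

```text
[-123.4  -88.4   -4.3]
[-244.7 -194.6   -4.1]
t 0.1 pos [212.3 613.9 235.6] yang 70.9 tilt [-4.0e-04 -1.7e-03 -1.0e+00]
spin 79.3
```

Request:
arm_command --pt "60 -30 -22 -4 7" --pt "60 -60 -44 -4 14" --pt "60 -92 -66 -4 21" --pt "60 -123 -88 -4 28" --pt "60 -150 -114 -4 35" --newtons 15

```text
time: 0.52
position: [0.3185, 0.4557, 0.24]
tool_rot: [1.437, 2.793, -0.001]
ft_force: [1.4, -0.8, 0.8]
grip_width: 0.731
grip_force: 0.0
```

```bash
python3 -c "
from h import *
rel([(430,240,240),(450,140,240),(455,60,240),(460,-60,200),(464,-170,150)],-8.4)"
```

```text
[-2.404e+02 -3.460e+01  2.000e-01]
[-3.334e+02 -7.640e+01  2.000e-01]
[-4.014e+02 -1.188e+02  3.000e-01]
[-501.9 -184.5   40.3]
[-593.7 -245.2   90.4]
t 0.5167 pos [318.5 455.7 240. ] yang 35.5 tilt [ 3.e-04 -5.e-04 -1.e+00]
spin 43.9
```

Request:
arm_command --pt "60 -40 -6 0 7" --pt "60 -80 -12 0 14" --pt "60 -120 -18 0 21" --pt "60 -160 -24 0 28" --pt "60 -200 -29 0 35"

```text
time: 0.93
position: [0.411, 0.2765, 0.2403]
tool_rot: [-2.21, -2.233, 0.0]
ft_force: [0.2, 0.0, 0.9]
grip_width: 0.685
grip_force: 0.0
```

```bash
python3 -c "
from h import *
rel([(430,240,240),(450,140,240),(455,60,240),(460,-60,200),(464,-170,150)],-8.4)"
```

```text
[-36.7  18.6   0.3]
[-136.9   37.6    0.3]
[-217.    41.7    0.3]
[-337.    45.5   40.3]
[-447.1   48.4   90.3]
t 0.9333 pos [411.  276.5 240.3] yang 0.6 tilt [-4.e-04  1.e-04 -1.e+00]
spin 9.0
```

Request:
arm_command --pt "60 -38 18 0 2" --pt "60 -78 26 0 4" --pt "60 -118 33 0 6" --pt "60 -158 38 0 8" --pt "60 -198 40 0 9"

```text
time: 1.35
position: [0.4541, 0.0791, 0.2403]
tool_rot: [-2.374, -2.057, 0.0]
ft_force: [0.8, 0.6, -0.5]
grip_width: 0.69
grip_force: 0.0
```

```bash
python3 -c "
from h import *
rel([(458,-60,200),(464,-170,150)],-8.4)"
```

```text
[-137.1   23.7   40.3]
[-245.1   45.3   90.3]
t 1.35 pos [454.1  79.1 240.3] yang -8.2 tilt [-0. -0. -1.]
spin 0.2
```

Request:
arm_command --pt "60 -40 7 8 0" --pt "60 -80 14 16 0" --pt "60 -120 21 24 0" --pt "60 -160 29 32 0" --pt "60 -200 37 36 0"

```text
time: 1.77
position: [0.4615, -0.1237, 0.2036]
tool_rot: [-2.371, -2.059, -0.0]
ft_force: [1.4, -0.0, -0.6]
grip_width: 0.691
grip_force: 0.0
```

Request:
arm_command --pt "60 -20 4 10 0" --pt "60 -38 8 25 0" --pt "60 -45 9 35 0" --pt "60 -45 9 35 0" --pt "60 -45 9 35 0"

```text
time: 2.18
position: [0.4645, -0.1676, 0.169]
tool_rot: [-2.372, -2.058, 0.002]
ft_force: [1.6, 0.9, 0.8]
grip_width: 0.69
grip_force: 0.0
```

```bash
python3 - <<'E'
from h import *
rel([(464,-170,100),(464,-170,45)],-8.4)
im,d,K,T=grab("wrist"); cv2.imwrite("pics/w1.png",im[...,::-1]); np.savez("w1.npz",im=im,d=d,K=K,T=T)
w=world(d,K,T); print(T.round(3).tolist())
def r(n,m):
    k,l,st,c=cv2.connectedComponentsWithStats(m.astype(np.uint8))
    for i in range(1,k):
        if st[i,4]<150: continue
        p=w[l==i]; q=cv2.minAreaRect((p[:,:2]*1000).astype(np.float32)); print(n,st[i,4],c[i].round(),np.round(q[0],1),np.round(q[1],1),round(q[2],1),p[:,2].mean().round(4))
r("cell",(w[...,2]>.058)&(w[...,2]<.075)); r("rack",(w[...,2]>.02)&(w[...,2]<.028))
E
```

```text
[-2.4 -0.1 69. ]
[ -2.4   0.  124. ]
t 2.1833 pos [ 464.5 -167.6  169. ] yang -8.1 tilt [-1.8e-03  2.0e-04 -1.0e+00]
spin 0.3
[[0.99, -0.136, -0.037, 0.474], [-0.141, -0.958, -0.25, -0.1], [-0.001, 0.253, -0.967, 0.317], [0.0, 0.0, 0.0, 1.0]]
cell 1044 [275. 117.] [ 474.6 -100.7] [25.3 19.6] 81.9 0.0651
cell 1228 [134. 193.] [ 361.6 -140.3] [20.7 36.6] 21.6 0.0593
cell 1386 [274. 211.] [ 464.4 -168.9] [40.1 20. ] 81.4 0.0651
rack 10638 [274. 161.] [ 467.5 -146.8] [172.2  60.2] 81.5 0.0235
rack 163 [159. 179.] [ 370.1 -137.5] [ 3.2 39.5] 20.8 0.024
rack 654 [274. 307.] [ 449.5 -269.7] [11.4 59.2] 80.8 0.0236
```

View pics/w1.png

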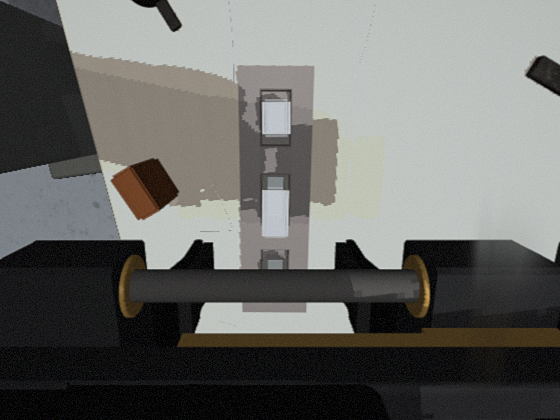

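The wrist view shows the long cell at px (275,211), centre (464.4,-169) mm, 40×20, and the jaws line up with it. Descending.

Request:
arm_command --pt "60 -1 0 38 0" --pt "60 -1.5 0 75 0" --pt "60 -1.5 0 105 0" --pt "60 -1.5 0 123 0" --pt "60 -1.5 0 123 0" --newtons 15

```text
time: 2.65
position: [0.4626, -0.1669, 0.0436]
tool_rot: [-2.366, -2.059, 0.007]
ft_force: [-0.7, 0.2, 0.2]
grip_width: 0.691
grip_force: 0.0
```

Request:
arm_command --pt "60 0 0 0 0" --pt "15 0 0 0 0" --pt "15 0 0 0 0" --pt "15 0 0 0 0" --pt "15 0 0 0 0"

```text
time: 3.07
position: [0.466, -0.1691, 0.0478]
tool_rot: [2.371, 2.059, 0.003]
ft_force: [-0.3, 0.2, -0.7]
grip_width: 0.472
grip_force: 0.0
```

Request:
arm_command --pt "15 0 0 0 0" --pt "15 0 0 0 0" --pt "15 0 0 0 0" --pt "15 0 0 0 0" --pt "15 0 0 0 0"

```text
time: 3.48
position: [0.465, -0.1692, 0.0467]
tool_rot: [-2.372, -2.06, -0.0]
ft_force: [-0.9, -0.3, 1.8]
grip_width: 0.225
grip_force: 15.0
```

Request:
arm_command --pt "15 0 0 0 0" --pt "15 0 0 -8 0" --pt "15 0 0 -18 0" --pt "15 0 0 -32 0" --pt "15 0 0 -50 0" --newtons 20

```text
time: 3.9
position: [0.4641, -0.1692, 0.097]
tool_rot: [-2.372, -2.059, 0.002]
ft_force: [-0.0, 0.9, -0.8]
grip_width: 0.23
grip_force: 20.0
```

Request:
arm_command --pt "15 0 0 -25 0" --pt "15 0 0 -55 0" --pt "15 0 0 -85 0" --pt "15 0 0 -110 0" --pt "15 0 0 -115 0"

```text
time: 4.32
position: [0.4673, -0.1703, 0.2167]
tool_rot: [2.369, 2.055, 0.01]
ft_force: [1.3, -0.6, -0.6]
grip_width: 0.23
grip_force: 20.0
```

```bash
python3 - <<'E'
from h import *
rel([(450,0,240),(450,100,260),(493,183,260)],5.7)
im,d,K,T=grab("wrist"); cv2.imwrite("pics/w2.png",im[...,::-1]); np.savez("w2.npz",im=im,d=d,K=K,T=T)
s=get_state();print(s["grip_width"],s["grip_force"])
E
```

```text
[166.2 -40.9 -23.5]
[265.2 -54.9 -43.5]
[353.5 -24.  -43.1]
t 4.3167 pos [ 467.3 -170.3  216.7] yang -8.1 tilt [ 0.0083 -0.     -1.    ]
spin -13.8
0.22841812690218113 19.988611105363816
```

View pics/w2.png

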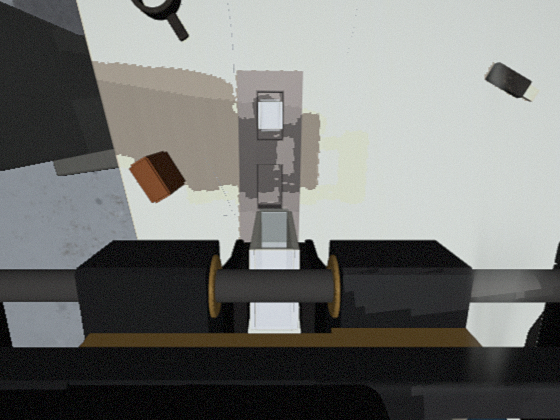

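The wrist view shows the cell held upright between the jaws (px 273,270) and the middle pocket empty. Crossing to the photometer now.

Request:
arm_command --pt "15 35 -8 -9 -3" --pt "15 72 -18 -18 -6" --pt "15 110 -28 -27 -9" --pt "15 147 -36 -35 -12" --pt "15 180 -42 -40 -14"

```text
time: 4.78
position: [0.4474, 0.0172, 0.2512]
tool_rot: [-2.099, -2.336, -0.0]
ft_force: [1.3, 0.8, -1.9]
grip_width: 0.231
grip_force: 20.0
```

```bash
python3 -c "
from h import *
rel([(455,100,255),(493,183,250)],5.7)"
```

```text
[81.5 16.4 -3.7]
[160.   63.    1.3]
t 4.7833 pos [447.4  17.2 251.2] yang 6.1 tilt [-8.e-04  7.e-04 -1.e+00]
spin 0.4
```

Request:
arm_command --pt "15 35 8 0 0" --pt "15 72 18 0 0" --pt "15 108 32 0 0" --pt "15 140 50 0 0" --pt "15 160 62 0 0"

```text
time: 5.2
position: [0.493, 0.1846, 0.2497]
tool_rot: [-2.098, -2.337, 0.002]
ft_force: [0.7, 0.3, -1.6]
grip_width: 0.232
grip_force: 20.0
```

Request:
arm_command --pt "15 0 0 0 0" --pt "15 0 0 0 0" --pt "15 0 0 0 0" --pt "15 0 0 0 0" --pt "15 0 0 0 0"

```text
time: 5.62
position: [0.4936, 0.1789, 0.2515]
tool_rot: [-2.106, -2.331, -0.0]
ft_force: [-0.1, 0.7, -1.8]
grip_width: 0.231
grip_force: 20.0
```

```bash
python3 - <<'E'
from h import *
rel([(493,183,190),(493,183,142)],5.7)
for n in("top","side","wrist"):
    im,d,K,T=grab(n); cv2.imwrite(f"pics/{n}3.png",im[...,::-1]); np.savez(f"{n}3.npz",im=im,d=d,K=K,T=T)
rel([(493,183,142)],5.7)
E
```

```text
[ 4.1 -0.2 61.5]
[  4.1  -0.2 109.5]
t 5.6167 pos [493.6 178.9 251.5] yang 5.8 tilt [-2.e-04  2.e-04 -1.e+00]
spin 0.1
[  3.3  -0.4 109.8]
t 5.7667 pos [493.7 179.7 251.8] yang 5.9 tilt [ 3.e-04  6.e-04 -1.e+00]
spin 0.2
```

View pics/wrist3.png

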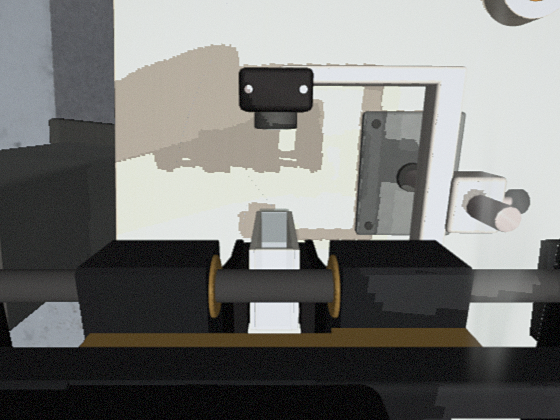

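The wrist view shows the cell (px 273,270) lined up with the left head (px 276,90). I'll measure that head from here before lowering.

```bash
python3 - <<'E'
from h import *
z=np.load("wrist3.npz"); w=world(z["d"],z["K"],z["T"]); Z=w[...,2]
m=np.zeros(Z.shape,bool); m[60:115,230:320]=1; m&=(abs(Z-.157)<.006)&(z["im"].max(2)<80)
p=w[m]; print(cv2.minAreaRect((p[:,:2]*1000).astype(np.float32)),np.median(p[:,2]))
m=np.zeros(Z.shape,bool); m[60:90,330:430]=1; m&=(Z>.1); print("arm z",np.median(Z[m]))
# barrel
m=np.zeros(Z.shape,bool); m[112:128,250:300]=1;m&=Z>.1; p=w[m]*1000; print("barrel",p.min(0),p.max(0),np.median(p,0))
# cell visible window face / bottom
m=np.zeros(Z.shape,bool); m[205:242,250:297]=1;m&=Z>.15; p=w[m]*1000; print("cell",p.min(0),p.max(0),np.median(p,0))
a=np.radians(95.7); print("L head expected",np.array([493.2,183.2])+81*np.array([np.cos(a),np.sin(a)]))
E
```

```text
((485.815673828125, 264.876953125), (49.122676849365234, 27.286914825439453), 5.873483657836914) 0.15656448242802493
arm z 0.14349229019938492
barrel [471.60299102 238.68339478 110.98842069] [505.9663809  253.1801148  149.39156418] [487.38318525 245.68492839 145.46104136]
cell [481.47530718 195.46458076 211.81379091] [501.33204185 200.52280352 267.86123674] [491.14494923 199.11423276 246.19442342]
L head expected [485.15510027 263.79950117]
```

Request:
arm_command --pt "15 3 0 15 0" --pt "15 3 0 35 0" --pt "15 3 0 55 0" --pt "15 3 0 70 0" --pt "15 3 0 75 0"

```text
time: 6.18
position: [0.492, 0.1826, 0.1743]
tool_rot: [-2.103, -2.332, 0.006]
ft_force: [-0.2, 0.5, -1.6]
grip_width: 0.232
grip_force: 20.0
```

Request:
arm_command --pt "15 0 0 10 0" --pt "15 0 0 20 0" --pt "15 0 0 28 0" --pt "15 0 0 33 0" --pt "15 0 0 33 0"

```text
time: 6.6
position: [0.4929, 0.1832, 0.1425]
tool_rot: [-2.103, -2.333, 0.002]
ft_force: [-0.2, 0.2, -0.7]
grip_width: 0.229
grip_force: 20.0
```

Request:
arm_command --pt "15 0 0 0 0" --pt "15 0 0 0 0" --pt "15 0 0 0 0" --pt "15 0 0 0 0" --pt "15 0 0 0 0"

```text
time: 7.02
position: [0.4937, 0.1836, 0.144]
tool_rot: [2.103, 2.333, 0.001]
ft_force: [0.4, 0.9, -1.4]
grip_width: 0.227
grip_force: 20.0
```

```bash
python3 - <<'E'
from h import *
for _ in range(3):
    rel([(493.5,184,142)],5.8); im,d,K,T=grab("wrist")
s=get_state(); print(s["grip_force"],s["ft_force"],np.abs(s["qd"]).max())
w=world(d,K,T); Z=w[...,2]
cv2.imwrite("pics/wrist4.png",im[...,::-1])
for n,c,m in(("cell",np.s_[205:242,250:297],(w[...,1]<.22)&(Z>.09)),("head",np.s_[0:130,200:350],(abs(Z-.157)<.007)&(im.max(2)<80))):
    q=np.zeros(Z.shape,bool);q[c]=1;p=w[q&m]*1000
    if len(p)>20: print(n,p.min(0),p.max(0),np.median(p,0),cv2.minAreaRect(p[:,:2].astype(np.float32)))
im,d,K,T=grab("side"); cv2.imwrite("pics/side4.png",cv2.resize(im[90:240,180:380][...,::-1],None,fx=4,fy=4,interpolation=cv2.INTER_CUBIC))
E
```

```text
[ 0.5 -0.2  2. ]
t 7.0167 pos [493.7 183.6 144. ] yang 5.9 tilt [ 7.e-04  5.e-04 -1.e+00]
spin 0.1
[ 0.5 -0.1  1.9]
t 7.0667 pos [493.6 183.5 143.9] yang 5.9 tilt [ 5.e-04  3.e-04 -1.e+00]
spin 0.1
[ 0.5 -0.   1.8]
t 7.1167 pos [493.6 183.5 143.8] yang 5.9 tilt [ 4.e-04  3.e-04 -1.e+00]
spin 0.1
19.98853730270639 [ 0.53416503 -0.1948222  -1.03084428] 0.002912751201903375
cell [481.29791242 199.55531875 103.84285002] [501.1686209  204.60218761 160.10589492] [490.78811455 203.16772199 138.13440814] ((491.06793212890625, 202.24447631835938), (19.96133804321289, 3.399183988571167), 5.750998497009277)
head [460.28704272 249.23419689 151.82389899] [511.01495311 280.57081125 159.26728316] [485.59085271 265.14620841 156.63236499] ((485.8329772949219, 265.0557556152344), (49.63873291015625, 27.391342163085938), 5.977107524871826)
```

View pics/side4.png

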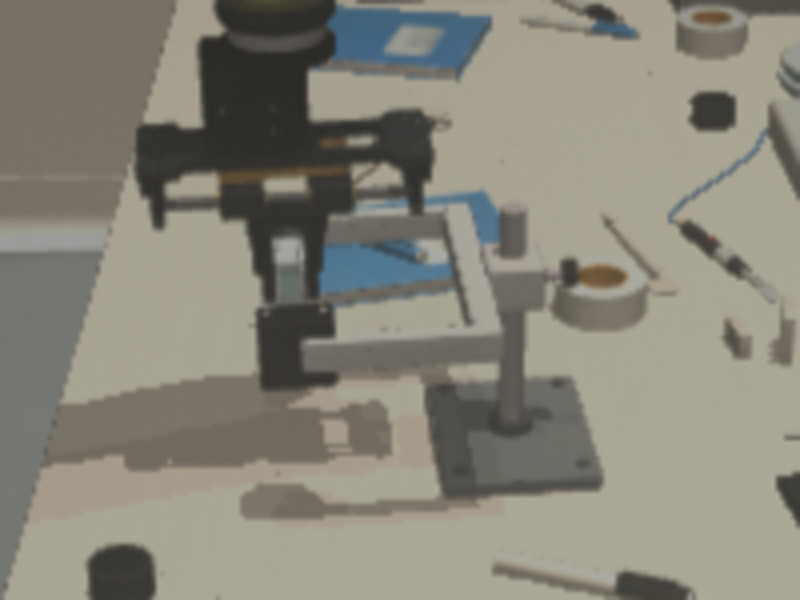

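View pics/wrist4.png

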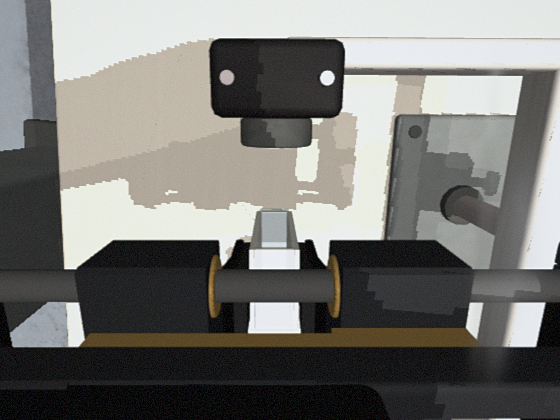

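The side and wrist views show the cell centred between the lenses, behind the near head in the side view and on the barrel axis (px 275,130) in the wrist view. It measures within about 2 mm and 0.01 rad of the target, and the arm is still. Handing in.

```bash
python3 -c "
from bench import *
print(close_job())"
```

```text
the job is handed in; nothing more can be done
None
```

The job is handed in with the long cell held still and upright in the light path, within about 2 mm of centre by my last camera measurement; the hand-in gave no verdict, so I can't confirm it passed.

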